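# Release the ratchet clamp and lower its arm onto the coupon

### The job

The ratchet clamp holds its arm up over a steel coupon. Without gripping anything, first press the tail of the pawl down so that its nose swings fully clear of the teeth, then push the free end of the arm down until its foot rests firmly on the coupon, leaving the pawl free. Do not force the arm past the pawl, do not shift the coupon, leave the bolt, nut and tube beside the clamp alone, and back off clear at the end.

Things in the scene. Friction and masses are not known exactly. Their poses are not given: they have to be found in the camera images.
- ratchet_clamp: Steel ratchet hold-down clamp bolted to the table (it cannot move). Base plate 245 x 90 x 12 mm. Origin on the table surface straight below the arm's hinge; x points along the arm towards its free end, y is along the hinge axis, z up. The plate runs from x = -107 mm (pawl end) to x = +137 mm (anvil end); the pawl tail overhangs it to x = -126 mm. Everything of the clamp stays within 45 mm either side of its x axis.
- clamp_hinge (a point): Centre of the arm's hinge, 66 mm above the table, on the clamp's z axis.
- clamp_arm (a joint): Angle of the arm above level, rad: about 0.74 at the start, 0 when its foot rests on the coupon. It turns on the hinge in the clamp's vertical x-z plane. The hinge is stiff: the arm stays where it is left, and 3 to 8 N on the push pad moves it down once the pawl is free; press on with 8 to 15 N to seat the foot, for a light touch may leave it a few mm above the coupon. While the pawl is in, the arm goes down by only 0.08 rad at most before a tooth stops it.
- push_pad (a point): Point to push: middle of the top of the ribbed rubber pad (62 x 28 mm) on the arm's free end, 140 mm from the hinge along the arm and 10 mm above its middle line. It moves on an arc about the hinge, from about 170 mm down to 76 mm above the table. Its z axis is square to the pad. The arm's end lies 168 mm from the hinge.
- clamp_foot (a point): Underside of the round foot (24 mm across) below the arm, 100 mm from the hinge along the arm and 26 mm below its middle line; meets the coupon with the arm level.
- pawl (a joint): Angle of the pawl, rad: 0 with its nose in the teeth (start), 0.40 at its stop with the nose fully clear; clear of the teeth from about 0.2. Grows as the tail is pressed down. The pivot is stiff: the pawl stays where it is left, and 3 to 5 N on the tail turns it.
- pawl_tail (a point): Point to press: middle of the top of the pawl's tail plate (34 x 32 mm, 6 mm thick, level at the start), 109 mm from the hinge on the side away from the arm (clamp x = -109 mm), 124 mm above the table. The pawl pivots at clamp x = -62 mm, 112 mm above the table; the tail has 18 mm of travel straight down to its stop, with free space below.
- coupon_mid (a point): Centre of the loose steel coupon, 50 x 34 x 8 mm, lying flat on the anvil (top 32 mm above the table) below the arm's foot.
- bolt_mid (a point): Centre of the loose hex bolt, 55 mm tall, 28 mm across the head, standing on its head beside the clamp: leave alone.
- nut_mid (a point): Centre of the loose hex nut, 43 mm across, 19 mm high, lying beside the clamp: leave alone.
- tube_mid (a point): Centre of the loose tube ring, 43 mm across, 26 mm high, standing beside the clamp: leave alone.

How it is judged (in metres and radians):
On the way, in this order (a step that is already met when the one before it is completed fails the run):
1. the pawl is pressed clear of the teeth while the arm is still up (value of joint pawl above 0.22 rad and value of joint clamp_arm above 0.6 rad), for 0.1 s.
2. the arm is pushed down until its foot presses on the coupon (value of joint clamp_arm below 0.03 rad and contact force between clamp_arm and coupon above 0.3 N), for 0.1 s.
At the end, for the whole second after the job is handed in: The arm is down (within 0.03 rad of level) with its foot bearing on the coupon, the pawl is still clear of the teeth (more than 0.2 rad), the coupon lies within 10 mm of where it was, and the bolt, nut and tube are within 15 mm of where they stood (value of joint clamp_arm below 0.03 rad and contact force between clamp_arm and coupon above 0.2 N and value of joint pawl above 0.2 rad and distance of coupon_mid from where it was at the start of the episode below 0.01 m and distance of each of bolt_mid, nut_mid, tube_mid from where it was at the start of the episode below 0.015 m); the robot touches nothing.
It fails at once if the arm is forced down past the engaged pawl (value of joint pawl below 0.1 rad and value of joint clamp_arm below 0.58 rad).
It fails at once if the arm is lifted (value of joint clamp_arm above 0.85 rad).
It fails at once if the coupon is shifted or lifted (distance of coupon_mid from where it was at the start of the episode above 0.015 m).
It fails at once if the bolt, nut or tube is disturbed (distance of any of bolt_mid, nut_mid, tube_mid from where it was at the start of the episode above 0.02 m).
It also fails if it takes over 45 s, if anything falls off the work surface, if the arm or the gripper's body presses on something with over 40 N, if the wrist force passes 120 N, or if a joint passes its speed limit or range.

### The arm

A 6-joint arm with a two-finger parallel gripper is mounted at the origin on the work surface; the furniture and walls round the work are solid. World frame = base frame: x ahead of the robot, y to its left, z up, the work surface at z = 0. Lengths are in mm, angles in rad, forces in N, time in s.
With the tool pointing down it reaches from about 350 to 875 mm from the base axis. Payload 4.2 kg.
Tool frame: the origin (TCP) lies midway between the tips of the shut fingers; the grasp point (between the pads) lies 19 mm behind it; y points along the fingers, x is the direction in which the jaws open and shut, and the axes are right-handed (so a half turn about y gives the same grasp; the last joint's range is limited). The gripper opens to 85 mm and grips with 20 to 120 N. Pads are 22 mm wide; open, the fingers measure 114 mm over their backs; the gripper's body (76 mm by 85 mm) begins 54 mm behind the grasp point. The pads swing forward as they close: fully open they stand 13 mm farther back than shut.
Start: joints at [-1.075, 0.385, 0.008, 0, -1.194, -0.259], TCP at [146.638, -607.533, 231.312] pointing down, gripper open.
Joint ranges: [-3.14, 3.14], [-1.21, 2.06], [-1.07, 1.41], [-3.16, 2.05], [-2.99, -0.16], [-3.1, 3.1]. Speed limits (rad/s): [2.79, 2.79, 3.14, 3.14, 3.14, 3.14].

### API

Orientations are given as a unit quaternion [x, y, z, w].
In Python, from bench import read_state, get_image, job_done gives the robot as it stands.
- The arm moves only by the tool play_rows, never from a script. Its argument "series" is a list of rows, each a list of 7 numbers: the shift along the tool's x, y, z in m, then the turn, a rotation vector about the tool's x, y, z in rad, then the finger opening in m, from 0 to 0.0854. In form: [[x, y, z, wx, wy, wz, claw], ...]. A call has 1 to 10 rows; each row shifts and turns the pose as measured when the row begins, along the tool's axes as they then stand; what a row does not reach is not made up. A row lasts 1/10 s, in which the tool goes at most 50 mm and 8.59 degrees, less where a joint would pass 70% of its speed; a pose out of reach is approached as far as the arm can. A call with a gripper value outside its range is refused whole. The fingers move at their own pace and stop on an object; the grip force is fixed at half the most. Time passes only in rows, so rows that do not move let the fingers close. It gives the time, the measured TCP pose, the force and the opening at its end, in the units of the state.
- read_state(): the state, without advancing time (a new reading comes with each control period).
- get_image(name): name is "scene" or "top"; returns a dict with "color" (384x512x3 uint8, red, green, blue), "intrinsics" (3x3 intrinsics, pixels), "origin" and "orientation" of the camera in the world. Camera axes: x right, y down, z forward; pixel columns grow to the right and rows downward; lengths in mm; the calibration is good to about 2 mm. A picture is of the moment at which its call begins. There is no depth.
- job_done(): hands the job in, once; it reports no verdict.
The state is a dict: "clock": time; "joints": joint angles; "joint_vel": joint speeds; "joint_efforts": joint torques, N m; "position": TCP position; "ee_rot": TCP orientation; "contact_force": force on the tool from outside, world axes, zero at the start; "wrist_torque": the same for the moment, N m; "gripper_width": finger opening in mm.
Only numpy, scipy, OpenCV 4.12 (cv2) and the standard library are available. Lean on these libraries where they do the work, as an engineer would, in place of code of your own. Each camera call takes 0.05 s, during which the arm holds its last target. There are 200 camera calls.

## Working session

There is one attempt and no reset: what is moved stays moved. The work goes in short steps, Python scripts to look and compute and a tool call to move; the robot and the scene stay as the last step left them, time stands still between calls to the robot, and variables do not carry over. Pictures are saved under pics/ and viewed, about 8 in all and at most 12, crops included, and the job is handed in when it is done.

Besides the shell and the picture viewer there is one more tool, called after ">>>" as name(argument=value, ...), one argument or row to a line, values as JSON. play_rows: Moves the arm, as the interface text tells. Its arguments: {"type":"object","properties":{"series":{"type":"array","items":{"type":"array","items":{"type":"number"}}}},"required":["series"]}

```bash
mkdir -p pics; python3 - <<'E'
from bench import *
import cv2
print(read_state())
for n in("scene","top"):
    r=get_image(n); print(n,r["intrinsics"],r["origin"],r["orientation"])
    cv2.imwrite(f"pics/{n}0.png",cv2.resize(r["color"][:,:,::-1],(800,600),interpolation=cv2.INTER_CUBIC))
E
```

```text
{'clock': 0.0, 'joints': array([-1.07541150e+00,  3.85570235e-01,  6.62053293e-03, -4.78866308e-04,
       -1.19398596e+00, -2.58587146e-01]), 'joint_vel': array([-0.00066582, -0.00163747, -0.00039961,  0.00121412, -0.00137549,
        0.00028866]), 'joint_efforts': array([ 2.18521727e-04, -3.92289770e+01,  1.88395536e+01,  4.18607354e+00,
       -4.61105257e-03,  1.15944528e-05]), 'position': array([ 146.48959929, -606.99401892,  230.21423462]), 'ee_rot': array([ 0.43685547,  0.55596656, -0.55507694, -0.4381188 ]), 'contact_force': array([0.46195578, 0.0051541 , 0.05182654]), 'wrist_torque': array([ 0.01138719,  0.0355341 , -0.02503788]), 'gripper_width': 85.47053484304004}
scene [[437.62595325   0.         252.65903064]
 [  0.         437.62595325 191.57583432]
 [  0.           0.           1.        ]] [-119.76924494  612.34411215  572.88544008] [-0.45216535  0.75944383 -0.40685863  0.23077611]
top [[449.17606276   0.         252.92101741]
 [  0.         449.17606276 195.20741927]
 [  0.           0.           1.        ]] [439.13888559 264.60632965 962.21921487] [-0.70318516  0.71003549 -0.01635615  0.03335735]
```

View pics/scene0.png

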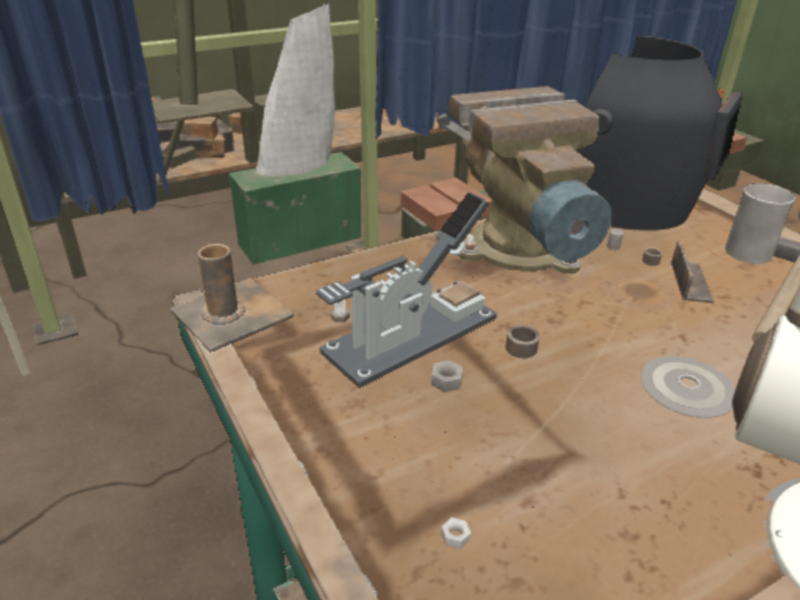

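View pics/top0.png

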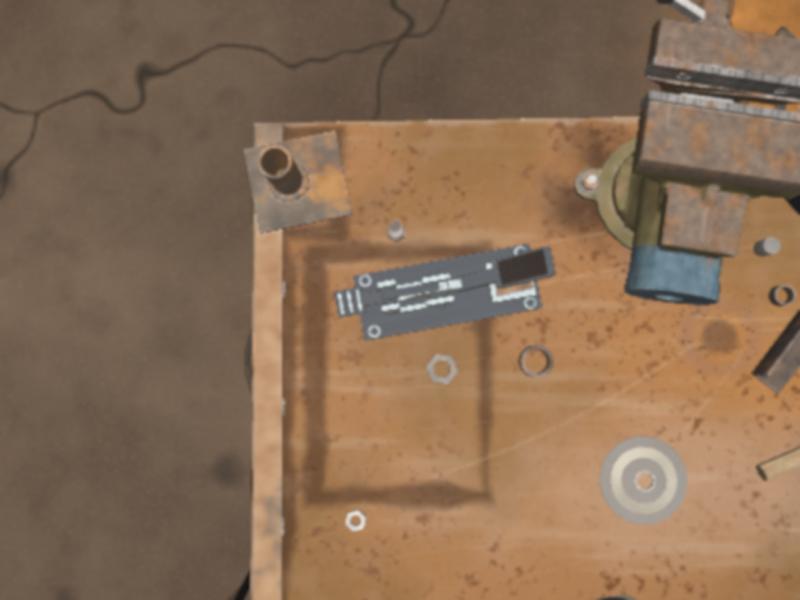

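The scene view shows the clamp with its arm raised, the tail at about (340,290) and the pad at about (462,215). In the top view the tail is at about (349,302) and the pad at about (524,267), with plate screws at (365,281), (374,331), (520,252) and (530,303). I'll enlarge the clamp.

```bash
python3 - <<'E'
from bench import *
import cv2
r=get_image("top"); c=r["color"][150:225,205:365,::-1]
cv2.imwrite("pics/topc.png",cv2.resize(c,(800,375),interpolation=cv2.INTER_CUBIC))
E
```

```text
(no output)
```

View pics/topc.png

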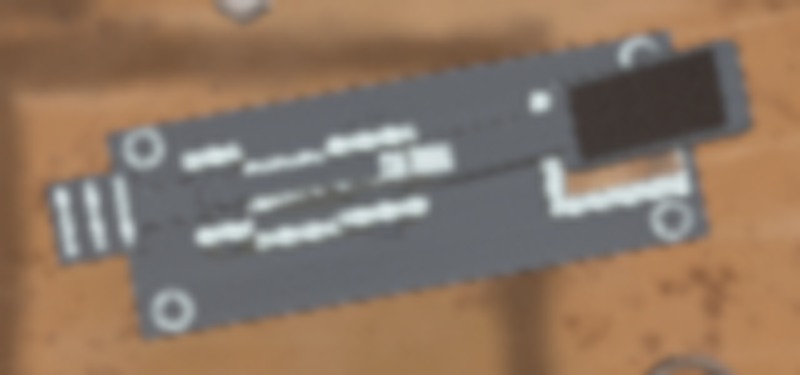

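The crop shows the plate corners at (108,133), (142,338), (708,232) and (668,32). The tail's left edge is centred at about (56,225), and the pad centre is at (648,107).

```bash
cat > h.py <<'E'
from bench import *
import numpy as np
from scipy.spatial.transform import Rotation as R
def bp(r,u,v,z):
    d=R.from_quat(r["orientation"]).apply(np.linalg.solve(r["intrinsics"],[u,v,1])); o=np.array(r["origin"])
    return o+d*(z-o[2])/d[2]
E
python3 - <<'E'
from h import *
r=get_image("top")
f=lambda u,v,z:bp(r,205+(u+.5)/5-.5,150+(v+.5)/5-.5,z)
g=lambda u,v,z:bp(r,(u+.5)/1.5625-.5,(v+.5)/1.5625-.5,z)
c=np.array([f(u,v,12) for u,v in[(108,133),(142,338),(708,232),(668,32)]])[:,:2]
b=np.array([[-107,45],[-107,-45],[137,-45],[137,45.]])
zc=c@[1,1j]; zb=b@[1,1j]
k=((zc-zc.mean())*np.conj(zb-zb.mean())).sum(); yaw=np.angle(k); s=np.exp(1j*yaw)
o=zc.mean()-s*zb.mean(); print("yaw",yaw,"o",o,"res",np.abs(zc-o-s*zb), "scale",abs(k)/(abs(zb-zb.mean())**2).sum())
W=lambda x,y=0:o+s*(x+1j*y)
p=140*np.cos(.74)-10*np.sin(.74);print("tail",W(-109),"pad",W(p),"padlow",W(140),66+140*np.sin(.74)+10*np.cos(.74))
print("tail img left edge",f(56,225,124),"vs",W(-126),"pad img",f(648,107,168))
for n,u,v,z in[("bolt",396,230,55),("nut",442,369,19),("tube",536,360,26)]:
    q=g(u,v,z)[:2]@[1,1j]; print(n,q,(q-o)/s)
st=read_state(); print(R.from_quat(st["ee_rot"]).as_matrix().round(3))
E
```

```text
yaw -1.3998562572297677 o (521.8468549071513+232.03929792556693j) res [1.49228687 0.68386824 1.86757793 1.79446717] scale 0.9916235274386505
tail (503.3049965335961+339.4506543458963j) pad (538.2866311502352+136.80511859245325j) padlow (545.6620858456624+94.07975756918063j) 167.7849932152362
tail img left edge [500.16645239 354.13352286 124.        ] vs (500.4131470624912+356.20288424631457j) pad img [536.66318731 139.03325139 168.        ]
bolt (601.7264399155731+284.59090992909915j) (-38.19746766247468+87.65485434054227j)
nut (419.6626357318186+225.5410445420763j) (-10.978890914473515-101.80032367235655j)
tube (430.63813020440955+101.390676617765j) (113.22904929583602-112.10386303375589j)
[[-0.235 -0.    -0.972]
 [ 0.972  0.001 -0.235]
 [ 0.001 -1.     0.   ]]
```

```bash
python3 - <<'E'
from h import *
r=get_image("scene")
for n,u,v,z in[("pot base",640,222,0),("pot base L",600,205,0),("pot base R",690,210,0),("vise base",580,265,0),("mug",755,258,0),("lamp?",745,430,0),("visefront",575,260,0),("disc",688,380,0),("angle",695,300,0)]:
    print(n,bp(r,u/1.5625,v/1.5625,z).round())
r=get_image("top")
for n,u,v,z in[("vise bl",645,190,200),("blue",675,300,80),("vise tl",650,80,200)]:
    print(n,bp(r,u/1.5625,v/1.5625,z).round())
d=R.from_quat(get_image("scene")["orientation"]).inv()
K=get_image("scene"); 
def pr(p):
    q=K["intrinsics"]@d.apply(np.array(p)-K["origin"]); return (q[:2]/q[2]*1.5625).round()
print("tcp px",pr([146,-607,230]),"base",pr([0,0,0]), pr([620,-400,0]),pr([620,-400,300]))
E
```

```text
pot base [ 625. -319.    0.]
pot base L [ 710. -302.    0.]
pot base R [ 617. -440.    0.]
vise base [ 560. -119.    0.]
mug [ 442. -396.    0.]
lamp? [182. -38.   0.]
visefront [ 576. -123.    0.]
disc [277. -49.   0.]
angle [ 401. -205.    0.]
vise bl [616.   9. 200.]
blue [504. -64.  80.]
vise tl [739.  -1. 200.]
tcp px [1116.  171.] base [880. 564.] [674. 214.] [720.  46.]
```

>>> play_rows(
  series=[
    [0.036,-0.02,-0.021,0,0,0,0],
    [0.036,-0.02,-0.021,0,0,0,0],
    [0.036,-0.02,-0.021,0,0,0,0],
    [0.036,-0.02,-0.021,0,0,0,0],
    [0.036,-0.02,-0.021,0,0,0,0],
    [0.022,0,-0.036,0,0,0,0],
    [0.022,0,-0.036,0,0,0,0],
    [0.022,0,-0.036,0,0,0,0],
    [0.022,0,-0.036,0,0,0,0],
    [0.022,0,-0.036,0,0,0,0],
  ],
)

```text
clock: 1.4
position: [359.9, -249.9, 335.6]
ee_rot: [0.441, 0.556, -0.551, -0.439]
contact_force: [0.7, -0.7, -0.2]
gripper_width: 0.0
```

>>> play_rows(
  series=[
    [0.038,0,-0.022,0,0,0,0],
    [0.038,0,-0.022,0,0,0,0],
    [0.038,0,-0.022,0,0,0,0],
    [0.038,0,-0.022,0,0,0,0],
    [0.038,0,-0.022,0,0,0,0],
    [0.038,0,-0.022,0,0,0,0],
    [0.044,0,-0.01,0,0,0,0],
    [0.044,0,-0.01,0,0,0,0],
    [0.044,0,-0.01,0,0,0,0],
    [0.044,0,-0.01,0,0,0,0],
  ],
)

```text
clock: 2.4
position: [439.0, 200.4, 340.1]
ee_rot: [0.443, 0.558, -0.549, -0.437]
contact_force: [1.3, -0.3, 0.8]
gripper_width: 0.0
```

```bash
cat >> h.py <<'E'
O=np.array([521.8,232.0]); YAW=-1.400
def cl(x,y=0): c,s=np.cos(YAW),np.sin(YAW); return O+[c*x-s*y,s*x+c*y]
def goto(t):  # remaining shift in tool axes, mm; turn (tool rotvec) to the upright start frame
    s=read_state(); Q=R.from_quat(s["ee_rot"]); up=Q.apply([0,1,0])
    al=R.align_vectors([[0,0,-1]],[up])[0]
    print("pos",s["position"].round(1),"F",s["contact_force"].round(1),"t",s["clock"],"go",Q.inv().apply(np.array(t)-s["position"]).round(1),"lvl rotvec",Q.inv().apply(al.as_rotvec()).round(4), "j",s["joints"].round(2))
E
python3 -c "
from h import *
goto([*cl(-113),150])"
```

```text
pos [439.  200.4 340.1] F [ 1.3 -0.3  0.8] t 2.4 go [124.6 191.6 -91.3] lvl rotvec [ 0.0147 -0.      0.0017] j [ 0.77  0.07 -0.14  0.01 -1.35 -2.11]
```

>>> play_rows(
  series=[
    [0.031,0,-0.023,0.015,0,0,0],
    [0.031,0,-0.023,0,0,0,0],
    [0.031,0,-0.023,0,0,0,0],
    [0.03,0.03,-0.02,0,0,0,0],
    [0,0.04,0,0,0,0,0],
    [0,0.04,0,0,0,0,0],
    [0,0.035,0,0,0,0,0],
    [0,0.02,0,0,0,0,0],
    [0,0,0,0,0,0,0],
  ],
)

```text
clock: 3.3
position: [498.8, 355.1, 170.3]
ee_rot: [0.437, 0.558, -0.553, -0.438]
contact_force: [-0.6, -0.2, -0.9]
gripper_width: 0.4
```

```bash
python3 - <<'E'
from h import *
import cv2
goto([*cl(-113),128])
r=get_image("scene"); c=r["color"][90:270,170:410,::-1]
cv2.imwrite("pics/s1.png",cv2.resize(c,(800,600),interpolation=cv2.INTER_CUBIC))
E
```

```text
pos [498.8 355.1 170.3] F [-0.6 -0.2 -0.9] t 3.3 go [-12.6  42.2  -0.8] lvl rotvec [0.0039 0.     0.0047] j [ 0.88  0.41 -0.12 -0.   -1.04 -2.22]
```

View pics/s1.png

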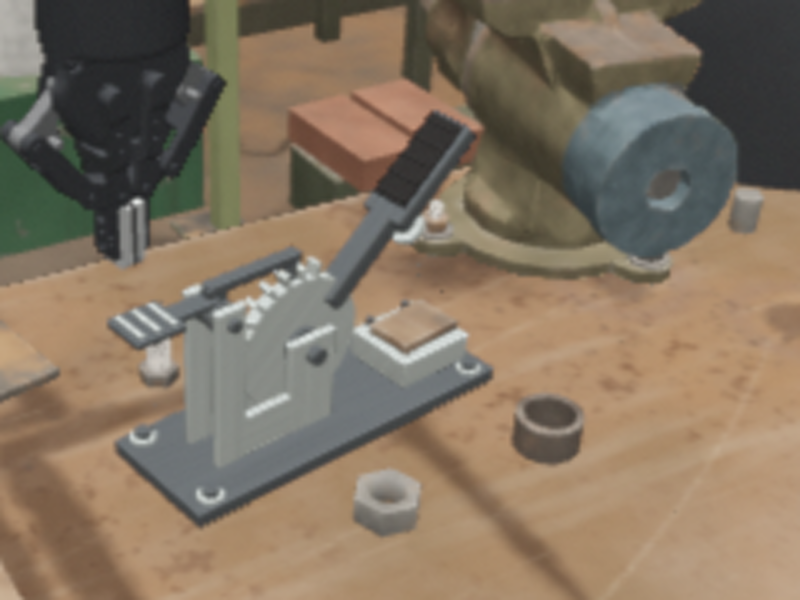

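The fingers hang above the tail plate, with the tips at about (125,255) and the tail at about (145,325) in the crop. I'll shift 12 mm towards the clamp and go down.

>>> play_rows(
  series=[
    [-0.012,0,0,0,0,0,0],
    [0,0.02,0,0,0,0,0],
    [0,0.018,0,0,0,0,0],
    [0,0.004,0,0,0,0,0],
    [0,0.004,0,0,0,0,0],
    [0,0.004,0,0,0,0,0],
  ],
)

```text
clock: 3.95
position: [509.0, 345.8, 133.3]
ee_rot: [0.438, 0.567, -0.545, -0.436]
contact_force: [0.5, -0.1, -0.5]
gripper_width: 0.0
```

```bash
python3 -c "
from h import *
goto([*cl(-113),112])"
```

```text
pos [509.  345.8 133.3] F [ 0.5 -0.1 -0.5] t 3.95 go [-1.2 21.1  7.4] lvl rotvec [ 0.0262 -0.      0.0162] j [ 0.86  0.44 -0.17  0.   -0.93 -2.19]
```

>>> play_rows(
  series=[
    [-0.001,0.003,0.007,0.026,0,0.016,0],
    [0,0.005,0,0,0,0,0],
    [0,0.005,0,0,0,0,0],
    [0,0.005,0,0,0,0,0],
  ],
)

```text
clock: 4.35
position: [503.1, 344.9, 117.4]
ee_rot: [0.437, 0.557, -0.554, -0.437]
contact_force: [-2.5, 1.5, 2.7]
gripper_width: -0.1
```

```bash
python3 -c "
from h import *
goto([*cl(-113),112])"
```

```text
pos [503.1 344.9 117.4] F [-2.5  1.5  2.7] t 4.35 go [-1.4  5.4  0.9] lvl rotvec [0.0034 0.     0.0028] j [ 0.87  0.46 -0.18 -0.   -0.93 -2.2 ]
```

In contact, with about 3 N on the tail. I'll press on in small rows.

>>> play_rows(
  series=[
    [0,0.004,0,0,0,0,0],
    [0,0.004,0,0,0,0,0],
    [0,0.003,0,0,0,0,0],
  ],
)

```text
clock: 4.65
position: [503.0, 345.1, 105.9]
ee_rot: [0.437, 0.558, -0.555, -0.436]
contact_force: [-2.2, -0.6, 5.2]
gripper_width: -0.0
```

```bash
python3 -c "
from h import *
goto([*cl(-113),108])"
```

```text
pos [503.  345.1 105.9] F [-2.2 -0.6  5.2] t 4.65 go [-1.6 -2.1  0.8] lvl rotvec [0.0033 0.     0.0021] j [ 0.87  0.47 -0.2   0.   -0.9  -2.2 ]
```

>>> play_rows(
  series=[
    [0,0.002,0,0,0,0,0],
    [0,0.002,0,0,0,0,0],
  ],
)

```text
clock: 4.85
position: [503.4, 344.9, 105.2]
ee_rot: [0.437, 0.558, -0.555, -0.435]
contact_force: [-7.3, -1.6, 14.8]
gripper_width: 0.0
```

```bash
python3 - <<'E'
from h import *
import cv2
goto([*cl(-113),103])
r=get_image("scene"); c=r["color"][90:270,170:410,::-1]
cv2.imwrite("pics/s2.png",cv2.resize(c,(800,600),interpolation=cv2.INTER_CUBIC))
E
```

```text
pos [503.4 344.9 105.2] F [-7.3 -1.6 14.8] t 4.85 go [-1.3  2.2  1.2] lvl rotvec [0.0045 0.     0.0006] j [ 0.87  0.47 -0.2   0.   -0.9  -2.2 ]
```

View pics/s2.png

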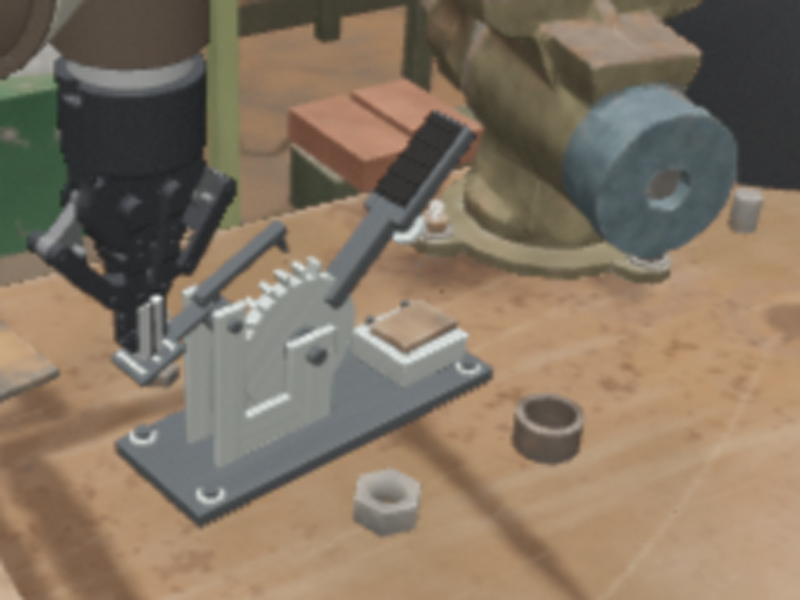

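The nose at about (282,235) is swung well clear, the tail at about (150,365) is down, and the force jumped to 15 N, so the pawl is at its stop. The arm is still up. Next I lift off and travel over to the pad.

>>> play_rows(
  series=[
    [0,-0.02,0,0,0,0,0],
    [0,-0.04,0,0,0,0,0],
    [0,-0.04,0,0,0,0,0],
    [0,-0.04,0,0,0,0,0],
    [-0.02,-0.02,0,0,0,0,0],
  ],
)

```text
clock: 5.4
position: [506.3, 323.9, 263.9]
ee_rot: [-0.437, -0.554, 0.56, 0.435]
contact_force: [0.7, -0.2, 0.6]
gripper_width: 0.2
```

```bash
python3 -c "
from h import *
goto([*cl(92),255])"
```

```text
pos [506.3 323.9 263.9] F [ 0.7 -0.2  0.6] t 5.4 go [-184.6   10.2   13.4] lvl rotvec [-0.0054  0.     -0.0065] j [ 0.84  0.33  0.    0.   -1.26 -2.17]
```

>>> play_rows(
  series=[
    [-0.04,0,0.003,0,0,0,0],
    [-0.04,0,0.003,0,0,0,0],
    [-0.04,0,0.003,0,0,0,0],
    [-0.04,0,0.003,0,0,0,0],
    [-0.018,0,0,0,0,0,0],
    [0,0.01,0,0,0,0,0],
    [0,0,0,0,0,0,0],
  ],
)

```text
clock: 6.1
position: [539.9, 140.3, 254.9]
ee_rot: [-0.438, -0.555, 0.557, 0.435]
contact_force: [0.7, 0.2, -0.0]
gripper_width: 0.4
```

```bash
python3 - <<'E'
from h import *
import cv2
goto([*cl(92),185])
r=get_image("scene"); c=r["color"][90:270,170:410,::-1]
cv2.imwrite("pics/s3.png",cv2.resize(c,(800,600),interpolation=cv2.INTER_CUBIC))
E
```

```text
pos [539.9 140.3 254.9] F [ 0.7  0.2 -0. ] t 6.1 go [ 1.9 69.9  2.2] lvl rotvec [ 0.0005  0.     -0.0041] j [ 0.55  0.25 -0.12  0.   -1.19 -1.88]
```

View pics/s3.png

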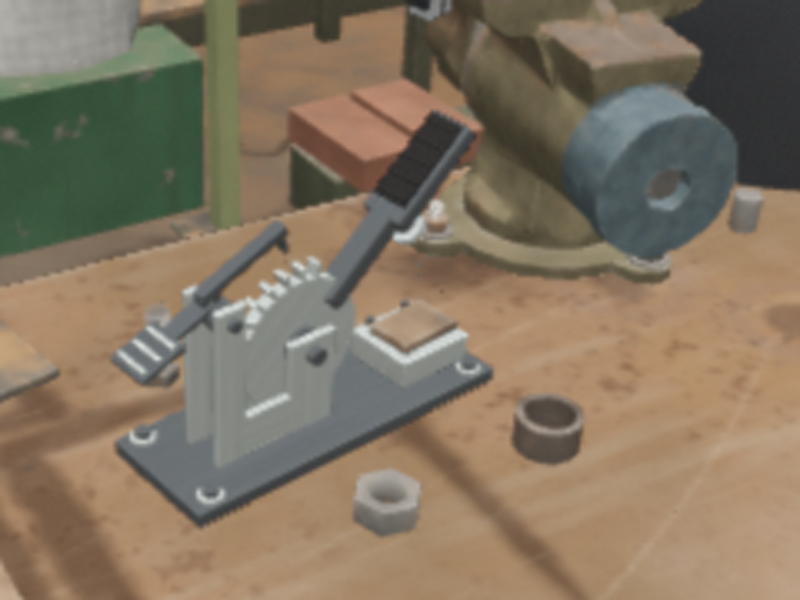

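The pawl stayed clear with its tail down at (150,355), and the arm is still up. I'll lower onto the pad.

>>> play_rows(
  series=[
    [0.002,0.03,0.002,0,0,0,0],
    [0,0.03,0,0,0,0,0],
    [0,0.008,0,0,0,0,0],
    [0,0.004,0,0,0,0,0],
    [0,0.004,0,0,0,0,0],
    [0,0,0,0,0,0,0],
  ],
)

```text
clock: 6.75
position: [540.5, 147.4, 180.0]
ee_rot: [0.438, 0.559, -0.557, -0.431]
contact_force: [-0.3, 0.1, 0.3]
gripper_width: 0.1
```

```bash
python3 -c "
from h import *
goto([*cl(92),165])"
```

```text
pos [540.5 147.4 180. ] F [-0.3  0.1  0.3] t 6.75 go [-5.1 15.   4.6] lvl rotvec [ 0.0086  0.     -0.0045] j [ 0.56  0.31 -0.24  0.01 -1.01 -1.89]
```

>>> play_rows(
  series=[
    [-0.005,0,0.005,0.008,0,-0.004,0],
    [0,0.003,0,0,0,0,0],
    [0,0.003,0,0,0,0,0],
    [0,0.003,0,0,0,0,0],
  ],
)

```text
clock: 7.15
position: [538.4, 141.6, 173.8]
ee_rot: [0.435, 0.56, -0.556, -0.433]
contact_force: [-0.4, -0.3, 0.1]
gripper_width: 0.1
```

```bash
python3 -c "
from h import *
goto([*cl(92),165])"
```

```text
pos [538.4 141.6 173.8] F [-0.4 -0.3  0.1] t 7.15 go [-0.   8.8  1. ] lvl rotvec [0.0066 0.     0.0012] j [ 0.55  0.32 -0.25  0.   -1.   -1.87]
```

>>> play_rows(
  series=[
    [0,0.004,0,0.006,0,0,0],
    [0,0.004,0,0,0,0,0],
    [-0.004,0.004,0,0,0,0,0],
    [-0.005,0.005,0,0,0,0,0],
  ],
)

```text
clock: 7.55
position: [540.7, 133.3, 156.6]
ee_rot: [0.434, 0.559, -0.557, -0.434]
contact_force: [-2.1, 2.2, 1.7]
gripper_width: 0.2
```

```bash
python3 -c "
from h import *
goto([*cl(100),150])"
```

```text
pos [540.7 133.3 156.6] F [-2.1  2.2  1.7] t 7.55 go [0.6 6.6 1.8] lvl rotvec [0.001  0.     0.0021] j [ 0.53  0.34 -0.27 -0.   -0.97 -1.85]
```

>>> play_rows(
  series=[
    [-0.005,0.006,0.001,0,0,0,0],
    [-0.005,0.006,0.001,0,0,0,0],
    [-0.004,0.007,0,0,0,0,0],
    [-0.004,0.007,0,0,0,0,0],
    [-0.004,0.007,0,0,0,0,0],
  ],
)

```text
clock: 8.05
position: [544.9, 110.2, 120.5]
ee_rot: [0.434, 0.56, -0.557, -0.435]
contact_force: [-0.6, 1.6, 1.3]
gripper_width: 0.5
```

```bash
python3 -c "
from h import *
goto([*cl(122),120])"
```

```text
pos [544.9 110.2 120.5] F [-0.6  1.6  1.3] t 8.05 go [2.1 0.5 1.9] lvl rotvec [ 0.0027 -0.      0.0034] j [ 0.49  0.37 -0.31 -0.   -0.88 -1.81]
```

>>> play_rows(
  series=[
    [-0.002,0.008,0.001,0,0,0,0],
    [-0.002,0.008,0,0,0,0,0],
    [-0.002,0.008,0,0,0,0,0],
    [-0.001,0.008,0,0,0,0,0],
  ],
)

```text
clock: 8.45
position: [546.4, 101.1, 86.0]
ee_rot: [0.434, 0.559, -0.557, -0.434]
contact_force: [-0.5, -0.1, 2.6]
gripper_width: -0.3
```

```bash
python3 - <<'E'
from h import *
import cv2
goto([*cl(134),77])
r=get_image("scene"); c=r["color"][90:270,170:410,::-1]
cv2.imwrite("pics/s4.png",cv2.resize(c,(800,600),interpolation=cv2.INTER_CUBIC))
E
```

```text
pos [546.4 101.1  86. ] F [-0.5 -0.1  2.6] t 8.45 go [-0.7  9.   2.1] lvl rotvec [0.0028 0.     0.0015] j [ 0.47  0.42 -0.35 -0.   -0.8  -1.8 ]
```

View pics/s4.png

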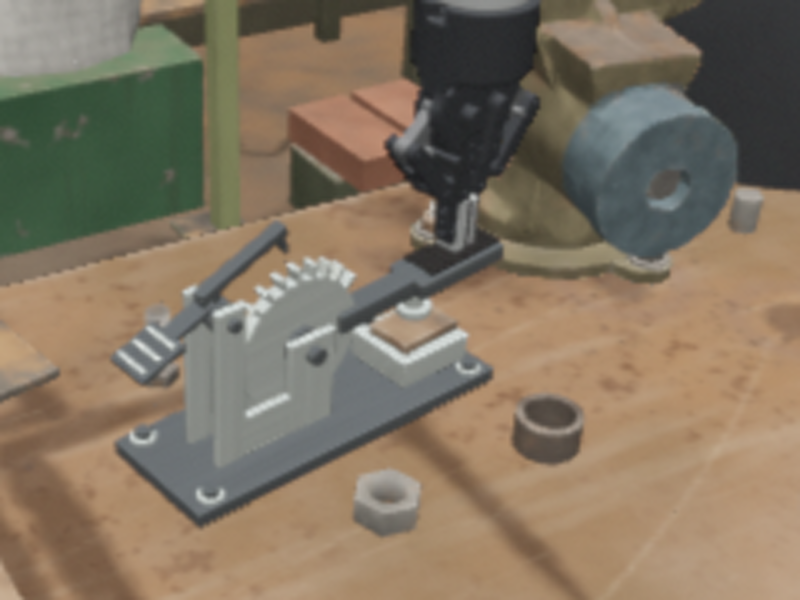

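The arm is nearly level with the fingertips on the pad at (465,248), and the foot at about (412,310) is just above the coupon. Next I seat it.

>>> play_rows(
  series=[
    [-0.001,0.004,0.001,0,0,0,0],
    [0,0.004,0,0,0,0,0],
    [0,0.002,0,0,0,0,0],
  ],
)

```text
clock: 8.8
position: [545.9, 99.6, 75.9]
ee_rot: [0.434, 0.559, -0.558, -0.433]
contact_force: [-8.2, 0.2, 26.2]
gripper_width: -0.1
```

```bash
python3 -c "
from h import *
goto([*cl(134),77])"
```

```text
pos [545.9  99.6  75.9] F [-8.2  0.2 26.2] t 8.8 go [ 0.6 -1.1  1.2] lvl rotvec [0.0018 0.     0.    ] j [ 0.47  0.43 -0.36  0.   -0.78 -1.79]
```

Seated at 26 N, with the tips at 76 mm as expected. I'll hold briefly and then back off straight up.

>>> play_rows(
  series=[
    [0,0.001,0,0,0,0,0],
    [0,0.001,0,0,0,0,0],
    [0,-0.005,0,0,0,0,0],
    [0,-0.02,0,0,0,0,0],
    [0,-0.04,0,0,0,0,0],
    [0,-0.04,0,0,0,0,0],
    [0,-0.04,0,0,0,0,0],
    [0,-0.04,0,0,0,0,0],
    [0,0,0,0,0,0,0],
  ],
)

```text
clock: 9.7
position: [543.0, 98.8, 265.2]
ee_rot: [-0.433, -0.556, 0.561, 0.435]
contact_force: [0.7, -0.2, -0.6]
gripper_width: -0.3
```

```bash
python3 - <<'E'
from h import *
import cv2
goto([*cl(134),270])
r=get_image("scene"); c=r["color"][90:270,170:410,::-1]
cv2.imwrite("pics/s5.png",cv2.resize(c,(800,600),interpolation=cv2.INTER_CUBIC))
E
```

```text
pos [543.   98.8 265.2] F [ 0.7 -0.2 -0.6] t 9.7 go [ 0.7 -4.8 -1.7] lvl rotvec [-0.0072  0.     -0.0017] j [ 0.47  0.24 -0.11  0.   -1.22 -1.79]
```

View pics/s5.png

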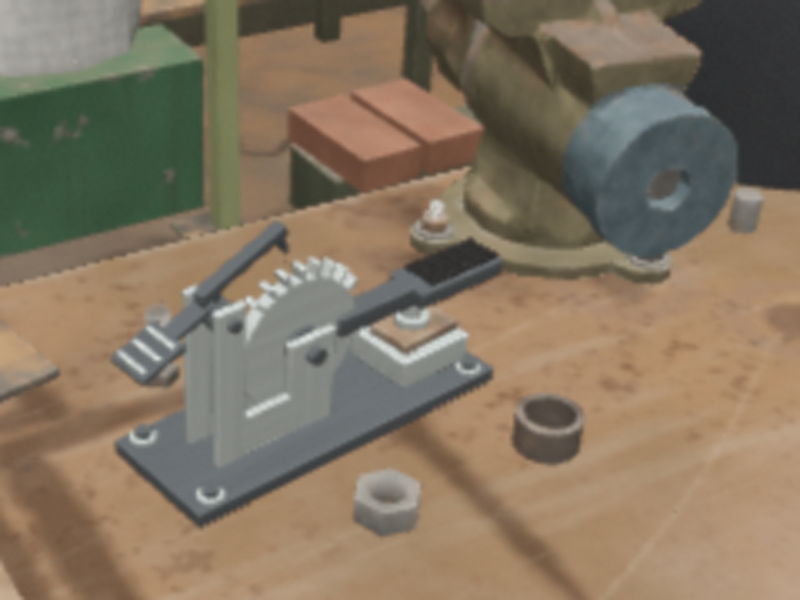

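The arm is down with its foot on the coupon at (412,322), the pawl is clear, and the nut, tube and coupon look unmoved. I'll check how level the arm is by overlaying the predicted pad outline for angles of 0 and 0.06.

```bash
python3 - <<'E'
from h import *
import cv2
r=get_image("scene"); s=9
c=np.ascontiguousarray(cv2.resize(r["color"][150:200,280:340,::-1],None,fx=12,fy=12,interpolation=cv2.INTER_CUBIC))
Q=R.from_quat(r["orientation"]).inv()
for a,col in((0,(0,255,0)),(.06,(0,0,255))):
    P=[]
    for l,y in((109,14),(171,14),(171,-14),(109,-14)):
        x=l*np.cos(a)-10*np.sin(a); z=66+l*np.sin(a)+10*np.cos(a)
        q=r["intrinsics"]@Q.apply(np.array([*cl(x,y),z])-r["origin"]); P.append((q[:2]/q[2]-[280,150]+.5)*12-.5)
    cv2.polylines(c,[np.array(P).round().astype(int)],True,col,1)
cv2.imwrite("pics/s6.png",c)
E
```

```text
(no output)
```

View pics/s6.png

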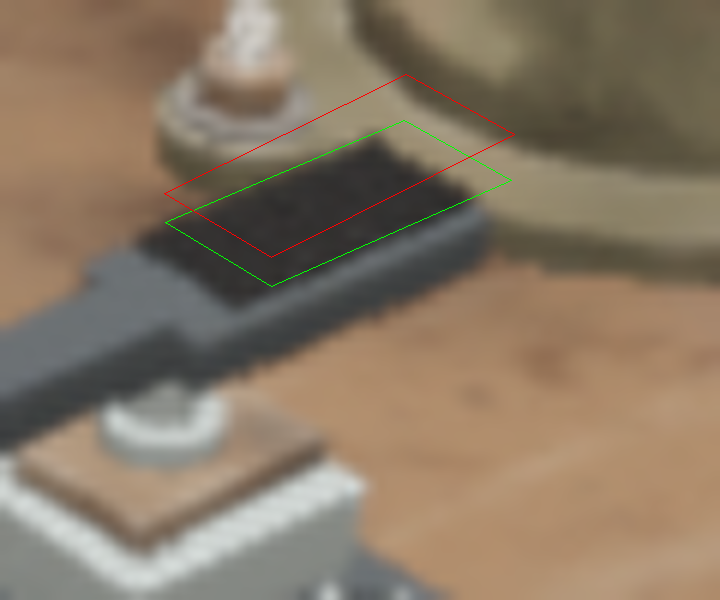

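The pad's outline runs parallel to the green (level) prediction and not to the red one. It is offset by a constant few millimetres along the clamp axis, which points to pose error. The foot stands on the coupon, so I'm handing in.

```bash
python3 -c "
from bench import *
print(job_done())"
```

```text
the job is handed in; nothing more can be done
None
```

I handed the job in at about 10 s on the clock, out of the 45 s allowed; the system gave no verdict. With the fingers shut, I did these steps:

1. **Pawl:** I pressed the tail to its stop. The force jumped from 5 to 15 N, and the picture showed the nose well clear with the arm still up.
2. **Arm:** I pushed the pad down along its arc with about 2–3 N. I then seated the foot at 26 N, with the tips at 76 mm, the height expected for a level arm. That is above the suggested 8–15 N but under the 40 N limit.
3. **Back-off:** I lifted straight up to 265 mm, where the force read about zero.

**Last checks:** the final pictures showed the pawl still clear and the foot on the coupon. The coupon, nut and tube looked unmoved. The bolt was partly hidden behind the pawl tail in the last views, so I could not check it as closely, though nothing went near it.

**One disagreement:** the overlay of the predicted pad outline was parallel to the level-arm prediction, but sat a few millimetres off along the clamp's axis. I put this down to error in my estimate of the clamp's pose and did not chase it further.

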